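# Sound a bored hole through the drill jig's bush

## Task

Take the larger of the two flanged steel bushes, the one that fits the drill jig's seat, and set it fully down in the seat, flange uppermost. Then lift the probe rod out of its rack by the handle and lower it, upright, through the bush until its tip is about half-way down the hole in the timber, without the rod ever touching the jig, the bush or the timber. Finish holding it there, still and centred in the bush, without letting go, and leave the other things on the bench alone.

Things in the scene. Friction and masses are not known exactly. Their poses are not given: they have to be found in the camera images.
- jig: Fixed drill jig: aluminium bridge plate 100 x 120 x 14 (x, y, z), top 90 above the bench, on two legs at its y ends, with a 44 diameter through hole (bush seat) in the middle. Below it, after a clear gap of 26, a timber rail 160 x 88 x 50 with a blind hole, 30 diameter, 40 deep, coaxial with the seat. Origin: on the bench under the hole axis; z up, x along the timber.
- jig_seat (a point): Centre of the seat hole at the plate's top face, 90 above the bench.
- jig_hole (a point): Centre of the mouth of the timber's blind hole, at the timber's top face, 50 above the bench; axes as the jig.
- bush: Larger flanged steel bush, loose, standing flange up: flange 54 diameter x 20 high on a body 40 x 16 long (foot tapered to 34 over the last 5), bore 28 right through, 36 high, about 200 g. Origin: centre of the body's underside; z up along the bore. Seated, the flange's underside lies on the plate: origin 74, flange top 110 above the bench.
- small_bush: A smaller flanged steel bush, loose, too small for this seat: flange 40 diameter x 20 high on a body 30 x 16, bore 18, 36 high. Origin as the larger one. To be left alone. The two bushes may stand in either place.
- rack: Fixed plywood rack: a shelf 70 x 80 x 16 (x, y, z), top 131 above the bench, on two side cheeks, with an 18 diameter hole in the middle in which the rod hangs. Base 90 x 100. Origin: on the bench under the hole axis.
- rod: Probe rod, loose, hanging upright in the rack by its collar: steel shaft 12 diameter, 110 long; above it a round collar 32 diameter x 6 resting on the rack's top; then a square wooden handle 24 x 24 (x, y) x 50, from 116 to 166 above the tip. About 180 g. Origin: the tip (lower end); z up along the rod, x and y square to the handle's faces.
- rod_tip (a point): The rod's lower end.
- rod_mid (a point): On the rod's axis, 70 above its tip: inside the bush when the tip is half-way down the timber hole.
- jar: Bystander: round glass jar 68 diameter x 90 high, loose. Origin: centre of the underside.
- glue: Bystander: plastic bottle 60 diameter x 170 high, loose. Origin: centre of the underside.
- driver: Bystander: screwdriver lying on the bench, about 200 long. Origin: middle of its underside.
Not all that is in view belongs to the job. Leave any green look-alike of the bush alone.

How it is judged:
On the way, in this order (a step that is already met when the one before it is completed fails the run):
1. the larger bush sits fully down in the jig's seat, flange up, let go (z of bush in the frame of jig between 0.071 and 0.077 m and horizontal distance between bush and jig_seat below 0.0035 m and angle between bush's own z axis and vertical below 0.06 rad and contact force between the fingers and bush below 0.1 N), for 0.2 s.
2. the rod is lifted out of the rack, its tip higher than the seated bush (height (world z) of rod_tip above 0.113 m and contact force between the fingers and rod above 0.5 N), for 0.1 s.
At the end, for the whole second after the job is handed in: Larger bush seated (3 mm in height, 3.5 mm off axis, 0.06 rad), fingers off it; rod held still (20 mm/s), upright (0.09 rad), tip 10 to 32 mm down the timber hole and within 6 mm of its axis, rod within 5 mm of the bush's centre, touching neither bush, jig nor timber (all of step 1 and z of rod_tip in the frame of jig_hole between -0.032 and -0.01 m and horizontal distance between rod_mid and bush below 0.005 m and horizontal distance between rod_tip and jig_hole below 0.006 m and angle between rod's own z axis and vertical below 0.09 rad and linear speed of rod below 0.02 m/s and contact force between the fingers and rod above 0.5 N and contact force between rod and jig below 0.3 N and contact force between rod and bush below 0.3 N); the arm keeps its last pose, push and grip.
It fails at once if the rod touches the jig, its timber or the larger bush (contact force between rod and jig above 0.3 N or contact force between rod and bush above 0.3 N).
It fails at once if another thing on the bench is pushed aside or knocked over (moved more than 15 mm) (distance of any of small_bush, jar, glue, driver from where it was at the start of the episode above 0.015 m).
It also fails if it takes over 64 s, if anything falls off the work surface, if the arm or the gripper's body presses on something with over 40 N, if the wrist force passes 120 N, or if a joint passes its speed limit or range.

## Robot

A 6-joint arm with a two-finger parallel gripper is mounted at the origin on the work surface. World frame = base frame: x ahead of the robot, y to its left, z up, the work surface at z = 0. Lengths are in m, angles in rad, forces in N, time in s.
With the tool pointing down it reaches from about 0.375 to 0.9 m from the base axis. Payload 3.1 kg.
Tool frame: the origin (TCP) lies midway between the tips of the shut fingers; the grasp point (between the pads) lies 19 mm behind it; x points along the fingers, z is the direction in which the jaws open and shut, and the axes are right-handed (so a half turn about x gives the same grasp; the last joint's range is limited). The gripper opens to 85 mm and grips with 20 to 120 N. Pads are 22 mm wide; open, the fingers measure 114 mm over their backs; the gripper's body (76 mm by 85 mm) begins 54 mm behind the grasp point. The pads swing forward as they close: fully open they stand 13 mm farther back than shut.
Start: joints at [1.095, 0.527, 1.433, -0, 1.181, -0.178], TCP at [0.183, 0.598, 0.231] pointing down, gripper open.
Joint ranges: [-3.08, 3.08], [-0.75, 2.2], [0.22, 2.44], [-1.43, 4.57], [0, 2.65], [-2.85, 2.85]. Speed limits (rad/s): [2.79, 2.79, 3.14, 3.14, 3.14, 3.14].

## Interface

Orientations are given as a unit quaternion [x, y, z, w].
In Python, from station import status, snapshot, camera_params, ticket gives the robot as it stands.
- The arm moves only by the tool arm_command, never from a script. Its argument "series" is a list that holds one entry, the list of rows, each a list of 4 numbers: the shift along the tool's x, y, z in mm, then the turn about the tool's x in rad. A call has 1 to 10 rows; each row shifts and turns the commanded pose from where the row before left it, along the tool's axes as they then stand; what a row does not reach is not made up. A row lasts 1/10 s, in which the tool goes at most 50 mm and 8.59 degrees, less where a joint would pass 70% of its speed; a pose out of reach is approached as far as the arm can. A call is refused whole if a number of a shift passes 50 or a number of a turn 0.15, either way. A call with a gripper value outside its range is refused whole. "jaw" is the opening in per cent of the stroke, from 0 (shut) to 100 (fully open), set as the call begins (left out, the last holds). The fingers move at their own pace and stop on an object; "force" is the grip in N (left out, the last holds). Time passes only in rows, so rows that do not move let the fingers close. It gives the time, the measured TCP pose, the force and the opening at its end, in the units of the state.
- status.sense(): the state, without advancing time (a new reading comes with each control period).
- snapshot(name): name is "scene" or "top" or "wrist"; returns the picture (420x560x3 uint8, red, green, blue); there is no depth.
- camera_params(name): a dict with "fovy" (degrees; the focal length in pixels is half the picture's height over the tangent of half this angle, whatever the lens; pixels are square), "cx", "cy" (the principal point, pixels), "extrinsics" (4x4, takes a point from camera to world coordinates); the wrist camera has in their place "mount" (4x4, takes a point from camera to tool coordinates, whose origin is the TCP and whose axes are the tool frame's). Camera axes: x right, y down, z forward; pixel columns grow to the right and rows downward; lengths in m; the calibration is good to about 2 mm. A picture is of the moment at which its call begins: read the wrist's pose just before it. camera_params takes no time and is no camera call.
- ticket.sign_off(): hands the job in, once; it reports no verdict.
The state is a dict: "t": time; "q": joint angles; "qd": joint speeds; "tau": joint torques, N m; "tcp_pos": TCP position; "tool_rot": TCP orientation; "force": force on the tool from outside, world axes, zero at the start; "ft_torque": the same for the moment, N m; "finger_gap": opening from 0.0 (shut) to 1.0 (fully open).
Only numpy, scipy, OpenCV 4.12 (cv2) and the standard library are available. Lean on these libraries where they do the work, as an engineer would, in place of code of your own. Each camera call takes 0.05 s, during which the arm holds its last target. There are 200 camera calls.

## Working session

There is one attempt and no reset: what is moved stays moved. The work goes in short steps, Python scripts to look and compute and a tool call to move; the robot and the scene stay as the last step left them, time stands still between calls to the robot, and variables do not carry over. Pictures are saved under pics/ and viewed, about 8 in all and at most 12, crops included, and the job is handed in when it is done.

Besides the shell and the picture viewer there is one more tool, called after "Request:" as name([rows], argument=value, ...), one row to a line, values as JSON. arm_command: Moves the arm, as the interface text tells. Its arguments: {"type":"object","properties":{"series":{"type":"array"},"jaw":{"type":"number"},"force":{"type":"number"}},"required":["series"]}

```bash
ls; mkdir -p pics
python3 - <<'E'
from station import status, snapshot, camera_params
import cv2,numpy as np
np.set_printoptions(precision=4,suppress=True)
s=status.sense();print({k:np.round(v,4) for k,v in s.items()})
for n in("scene","top","wrist"):
    cv2.imwrite(f"pics/{n}0.png",snapshot(n)[:,:,::-1]);print(n,camera_params(n))
a=[cv2.imread(f"pics/{n}0.png") for n in("scene","top")]
E
```

```text
pics
{'t': np.float64(0.0), 'q': array([ 1.0955,  0.5285,  1.4339,  0.    ,  1.1814, -0.1785]), 'qd': array([-0.0007,  0.0007, -0.0003, -0.0005, -0.0009, -0.0009]), 'tau': array([ -0.    , -44.235 , -17.8018,  -0.0002,   0.0084,  -0.    ]), 'tcp_pos': array([0.1824, 0.597 , 0.2303]), 'tool_rot': array([-0.4209,  0.5691,  0.4202,  0.5677]), 'force': array([0.0481, 1.1823, 0.1356]), 'ft_torque': array([ 0.0294,  0.0341, -0.022 ]), 'finger_gap': np.float64(0.9982)}
scene {'fovy': 51.86902214206882, 'cx': 279.4248792826126, 'cy': 209.2113507573289, 'extrinsics': array([[-0.2162,  0.6048, -0.7664,  1.3149],
       [ 0.9761,  0.1164, -0.1835,  0.1859],
       [-0.0218, -0.7878, -0.6156,  0.6718],
       [ 0.    ,  0.    ,  0.    ,  1.    ]])}
top {'fovy': 42.690920963145565, 'cx': 269.80683484224136, 'cy': 208.16164797013585, 'extrinsics': array([[ 0.0177, -0.9809,  0.1936,  0.3086],
       [-0.9997, -0.0135,  0.0226, -0.0142],
       [-0.0196, -0.194 , -0.9808,  1.4099],
       [ 0.    ,  0.    ,  0.    ,  1.    ]])}
wrist {'fovy': 61.67552564018222, 'cx': 277.2642156270913, 'cy': 217.54174397797055, 'mount': array([[-0.0009, -0.328 ,  0.9447, -0.1431],
       [ 0.0008, -0.9447, -0.328 ,  0.0848],
       [ 1.    ,  0.0004,  0.0011,  0.0001],
       [ 0.    ,  0.    ,  0.    ,  1.    ]])}
```

View pics/scene0.png

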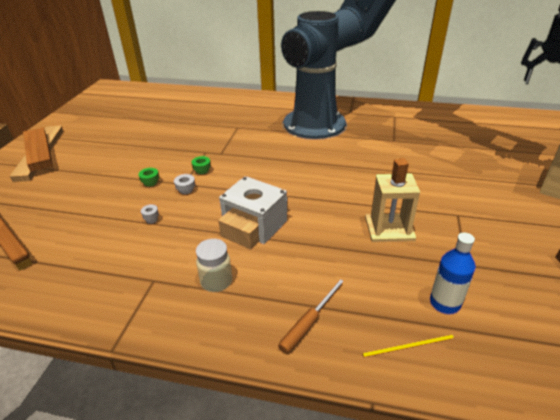

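View pics/top0.png

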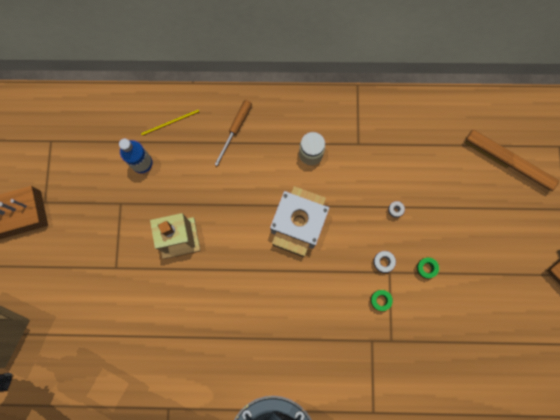

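The larger bush is at scene (185,184) / top (385,262), and the small one at scene (150,214) / top (397,209). The jig seat is at scene (254,194) / top (300,218), and the rod handle top at scene (400,163) / top (166,229). The green rings are decoys.

```bash
cat > h.py <<'E'
from station import status, snapshot, camera_params, ticket
import cv2,numpy as np
from scipy.spatial.transform import Rotation as R
np.set_printoptions(precision=4,suppress=True)
def T():
    s=status.sense(); M=np.eye(4); M[:3,:3]=R.from_quat(s['tool_rot']).as_matrix(); M[:3,3]=s['tcp_pos']; return M
def ray(n,px,M=None):
    c=camera_params(n); E=c['extrinsics'] if n!='wrist' else (T() if M is None else M)@c['mount']
    f=210/np.tan(np.radians(c['fovy']/2)); d=np.array([(px[0]-c['cx'])/f,(px[1]-c['cy'])/f,1])
    return E[:3,3],E[:3,:3]@(d/np.linalg.norm(d))
def plane(r,z): o,d=r; return o+d*(z-o[2])/d[2]
def tri(*rs):
    A=[np.eye(3)-np.outer(d,d) for o,d in rs]; p=np.linalg.solve(sum(A),sum(a@o for a,(o,d) in zip(A,rs)))
    return p,max(np.linalg.norm(a@(p-o)) for a,(o,d) in zip(A,rs))
def proj(n,P,M=None):
    c=camera_params(n); E=c['extrinsics'] if n!='wrist' else (T() if M is None else M)@c['mount']
    f=210/np.tan(np.radians(c['fovy']/2)); v=np.linalg.inv(E)@np.r_[P,1]
    return np.array([c['cx']+f*v[0]/v[2],c['cy']+f*v[1]/v[2]])
def shift(target,yaw=None,M=None):
    """tool-axis shift in mm from present TCP to world target"""
    M=T() if M is None else M
    return M[:3,:3].T@(np.array(target)-M[:3,3])*1000
def snap(n,f):
    M=T(); im=snapshot(n)[:,:,::-1].copy(); cv2.imwrite('pics/'+f,im); return M,im
E
python3 - <<'E'
from h import *
P=dict(bush=((185,183),(385,262),.036),small=((150,212),(397,209),.036),seat=((254,194),(300,217),.09),rod=((400,162),(166,229),.187))
for k,(a,b,z) in P.items():
    print(k,tri(ray('scene',a),ray('top',b)),plane(ray('top',b),z))
for k,p,q in (('jar',(312,140),.09),('glue',(126,145),.17),('dr',(248,103),.02),('dr',(218,164),.01),('g1',(428,268),.03),('g2',(382,301),.03)): print(k,plane(ray('top',p),q))
# jig screw corners at top
for p in ((286,195),(326,207),(315,240),(274,228)): print(plane(ray('top',p),.09))
print(T())
E
```

```text
bush (array([ 0.4451, -0.2798,  0.0239]), np.float64(0.000696230197120344)) [ 0.4442 -0.2782  0.036 ]
small (array([ 0.5834, -0.3134,  0.0279]), np.float64(0.0008193708002525195)) [ 0.5822 -0.3124  0.036 ]
seat (array([ 0.5473, -0.0582,  0.0907]), np.float64(0.001236013421633331)) [ 0.5477 -0.0594  0.09  ]
rod (array([0.4984, 0.255 , 0.1819]), np.float64(0.0007068452050078156)) [0.4976 0.2531 0.187 ]
jar [ 0.7488 -0.0888  0.09  ]
glue [0.7045 0.3655 0.17  ]
dr [0.8764 0.083  0.02  ]
dr [0.7048 0.1604 0.01  ]
g1 [ 0.4312 -0.388   0.03  ]
g2 [ 0.3463 -0.2695  0.03  ]
[ 0.6035 -0.0238  0.09  ]
[ 0.5741 -0.1242  0.09  ]
[ 0.4905 -0.0968  0.09  ]
[0.519 0.005 0.09 ]
[[-0.0008 -0.9563  0.2924  0.1825]
 [-0.0015  0.2924  0.9563  0.5972]
 [-1.      0.0003 -0.0017  0.2305]
 [ 0.      0.      0.      1.    ]]
```

Request:
arm_command([
  [[-10,-35,-24,0],[-10,-35,-24,0],[-10,-35,-24,0],[-10,-35,-24,0],[-10,-35,-24,0],[-10,-35,-24,0],[-10,-35,-24,0],[-10,-35,-24,0],[-10,-35,-24,0],[0,-20,-15,0]],
])

```text
t: 1.15
tcp_pos: [0.4381, 0.2768, 0.3226]
tool_rot: [-0.421, 0.568, 0.419, 0.57]
force: [1.2, -0.0, -0.0]
finger_gap: 1.006
```

Run:
```python
from h import *
M,im=snap('wrist','w1.png');np.save('w1.npy',M);print(M)
print(proj('wrist',[.498,.254,.187],M))
```

```text
[[ 0.0035 -0.9556  0.2946  0.4381]
 [ 0.0004  0.2946  0.9556  0.2768]
 [-1.     -0.0032  0.0014  0.3226]
 [ 0.      0.      0.      1.    ]]
[271.9164 272.3502]
```

View pics/w1.png

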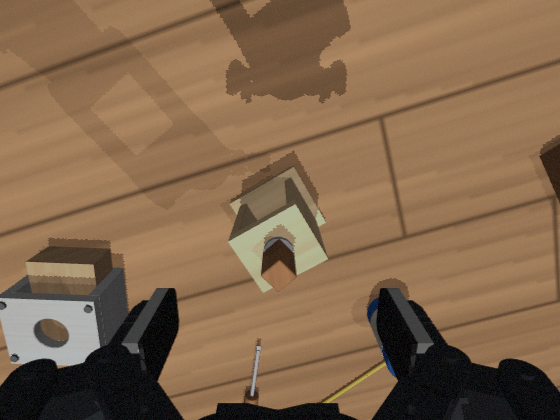

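The handle top is at (279,272) in the wrist view, with its faces about 45° to the image axes. Next I'll look at the jig on the way, then the bush.

Request:
arm_command([
  [[0,-14,-44,0],[0,-14,-44,0],[0,-14,-44,0],[0,-14,-44,0],[0,-14,-44,0],[0,-14,-44,0]],
])

```text
t: 1.8
tcp_pos: [0.4381, 0.0003, 0.3212]
tool_rot: [-0.421, 0.568, 0.421, 0.568]
force: [0.3, 0.6, -0.3]
finger_gap: 1.003
```

Run:
```python
from h import *
M,im=snap('wrist','w2.png');np.save('w2.npy',M);print(M[:3,3],proj('wrist',[.547,-.059,.09],M))
```

```text
[0.4381 0.0003 0.3212] [255.9265 277.7897]
```

Request:
arm_command([
  [[8,-13,-43,0],[12,-13,-43,0],[12,-13,-43,0],[12,-13,-43,0],[12,-13,-43,0],[12,-13,-43,0],[0,0,0,0]],
])

```text
t: 2.55
tcp_pos: [0.4378, -0.2727, 0.2516]
tool_rot: [-0.419, 0.57, 0.419, 0.569]
force: [-0.0, 0.6, 0.1]
finger_gap: 1.0
```

Run:
```python
from h import *
M,im=snap('wrist','w3.png');np.save('w3.npy',M);print(M[:3,3],proj('wrist',[.4445,-.279,.036],M))
a=cv2.imread('pics/w2.png'); cv2.imwrite('pics/w23.png',cv2.resize(np.hstack([a,im]),(800,300),interpolation=cv2.INTER_AREA))
```

```text
[ 0.4378 -0.2727  0.2516] [273.2163 189.3013]
```

View pics/w23.png

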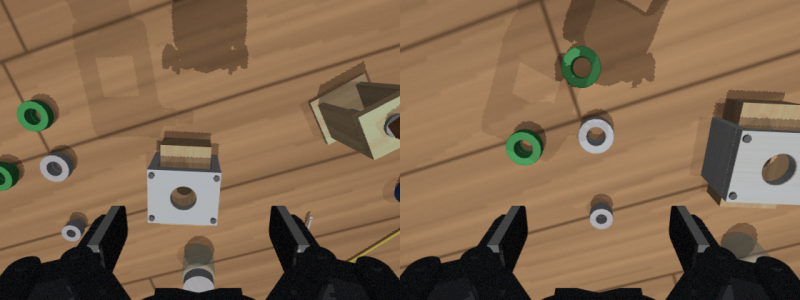

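Left half (w2): seat hole at about full-res (256,276). Right half (w3): large bush at (274,189), seat at (529,235). Both match the predictions. I'll refine them with contours.

```bash
cat >> h.py <<'E'
def holes(im,c,r,lo=130,smax=60,off=0):
    """ellipses of contours of the bright grey mask near pixel c"""
    hsv=cv2.cvtColor(im,cv2.COLOR_BGR2HSV); m=((hsv[...,1]<smax)&(hsv[...,2]>lo)).astype(np.uint8)
    x,y=int(c[0]-r),int(c[1]-r); x,y=max(x,0),max(y,0); s=m[y:y+2*r,x:x+2*r]
    cs,h=cv2.findContours(s,cv2.RETR_CCOMP,cv2.CHAIN_APPROX_NONE); out=[]
    for q,hh in zip(cs,h[0]):
        if len(q)>30:
            e=cv2.fitEllipse(q); out.append(('in' if hh[3]>=0 else 'out',np.array(e[0])+[x,y],np.array(e[1]),e[2]))
    return out
E
python3 - <<'E'
from h import *
for k,c,r,f in (('bush',(274,189),45,'w3'),('bush',(76,235),35,'w2'),('seat',(256,276),35,'w2'),('seat',(529,235),30,'w3')):
    im=cv2.imread(f'pics/{f}.png');M=np.load(f+'.npy')
    for o in holes(im,c,r): print(k,f,*o,plane(ray('wrist',o[1],M),.036 if k=='bush' else .09))
E
```

```text
bush w3 out [274.1356 190.548 ] [47.5405 49.4693] 94.01840209960938 [ 0.4461 -0.2785  0.036 ]
bush w3 in [274.0034 190.7438] [27.0183 28.0889] 91.25347137451172 [ 0.4462 -0.2787  0.036 ]
bush w2 out [ 75.4617 235.731 ] [33.7793 42.0487] 122.07244873046875 [ 0.4463 -0.2783  0.036 ]
bush w2 in [ 75.4966 235.9064] [20.0294 24.4393] 125.71926879882812 [ 0.4465 -0.2783  0.036 ]
seat w2 out [255.5 275.5] [81.6499 81.6499] 0.0 [ 0.5439 -0.0585  0.09  ]
seat w2 in [256.3025 277.2199] [34.078  37.7798] 95.32921600341797 [ 0.5464 -0.0583  0.09  ]
seat w3 out [528.5 234.5] [69.819 69.819] 0.0 [ 0.5433 -0.06    0.09  ]
seat w3 in [530.3558 236.8992] [40.9291 52.596 ] 57.04079055786133 [ 0.5463 -0.0585  0.09  ]
```

Request:
arm_command([
  [[30,-5,-2,0],[45,-5,-1,0],[45,0,0,0],[22,0,0,0],[0,0,0,0]],
])

```text
t: 3.1
tcp_pos: [0.4447, -0.27, 0.1086]
tool_rot: [-0.418, 0.569, 0.424, 0.568]
force: [0.7, 0.3, 0.7]
finger_gap: 0.996
```

Run:
```python
from h import *
M,im=snap('wrist','w4.png');np.save('w4.npy',M);print(M)
c=proj('wrist',[.4462,-.2785,.036],M);print(c)
M3=np.load('w3.npy');M2=np.load('w2.npy')
for o in holes(im,c,70):
    print(*o,plane(ray('wrist',o[1],M),.036))
    print(tri(ray('wrist',o[1],M),ray('wrist',(274,190.7),M3),ray('wrist',(75.5,235.8),M2)))
print('seat',tri(ray('wrist',(256.3,277.2),M2),ray('wrist',(530.4,236.9),M3)))
```

```text
[[-0.006  -0.9566  0.2912  0.4447]
 [ 0.0061  0.2912  0.9567 -0.27  ]
 [-1.      0.0075  0.0041  0.1086]
 [ 0.      0.      0.      1.    ]]
[264.6811 238.0153]
out [263.9767 239.0406] [68.6407 79.9416] 98.5470962524414 [ 0.4468 -0.2792  0.036 ]
(array([ 0.4466, -0.2789,  0.0353]), np.float64(0.00048757864577511477))
in [264.2197 238.3473] [40.8148 44.1485] 92.14759826660156 [ 0.4463 -0.2789  0.036 ]
(array([ 0.4465, -0.2788,  0.0352]), np.float64(0.00017032643730266017))
seat (array([ 0.5464, -0.0584,  0.0898]), np.float64(1.0220300261506797e-05))
```

Request:
arm_command([
  [[0,-4,-8,0],[20,0,0,0],[25,0,0,0],[25,0,0,0],[18,0,0,0],[0,0,0,0]],
])

```text
t: 3.75
tcp_pos: [0.4484, -0.2829, 0.0233]
tool_rot: [-0.421, 0.568, 0.421, 0.568]
force: [-0.6, -0.7, -0.2]
finger_gap: 1.002
```

Run:
```python
from h import *
M=T();print(M, shift([.4465,-.2788,.015]))
```

```text
[[ 0.0001 -0.9563  0.2925  0.4484]
 [-0.0001  0.2925  0.9563 -0.2829]
 [-1.     -0.0001 -0.0001  0.0233]
 [ 0.      0.      0.      1.    ]] [8.2878 2.9992 3.359 ]
```

Request:
arm_command([
  [[4,3,3,0],[4,0,0,0],[0,0,0,0],[0,0,0,0]],
])

```text
t: 4.15
tcp_pos: [0.4464, -0.279, 0.0161]
tool_rot: [-0.421, 0.568, 0.42, 0.568]
force: [-0.2, 0.2, -0.1]
finger_gap: 1.005
```

Run:
```python
from h import *
M=T();print(M, shift([.4465,-.2788,.015]))
```

```text
[[ 0.0011 -0.9563  0.2924  0.4464]
 [-0.0011  0.2924  0.9563 -0.279 ]
 [-1.     -0.0013 -0.0007  0.0161]
 [ 0.      0.      0.      1.    ]] [ 1.0553 -0.0382  0.21  ]
```

Now close and lift.

Request:
arm_command([
  [[0,0,0,0],[0,0,0,0],[0,0,0,0],[0,0,0,0],[0,0,0,0],[0,0,0,0],[0,0,0,0],[0,0,0,0]],
], jaw=0, force=50)

```text
t: 4.95
tcp_pos: [0.4462, -0.2788, 0.0161]
tool_rot: [-0.421, 0.568, 0.42, 0.569]
force: [-0.8, 0.6, 5.7]
finger_gap: 0.618
```

Request:
arm_command([
  [[-10,0,0,0],[-25,0,0,0],[-40,0,0,0],[-40,0,0,0],[-30,0,0,0],[0,0,0,0],[0,0,0,0],[0,0,0,0]],
])

```text
t: 5.75
tcp_pos: [0.4448, -0.2776, 0.1589]
tool_rot: [-0.419, 0.569, 0.422, 0.568]
force: [-0.0, -0.1, -3.2]
finger_gap: 0.617
```

Run:
```python
from h import *
M,im=snap('wrist','w5.png');np.save('w5.npy',M);print(M,shift([.5464,-.0584,.161]),status.sense()['force'])
```

```text
[[-0.0028 -0.9563  0.2925  0.4448]
 [ 0.0026  0.2925  0.9563 -0.2776]
 [-1.      0.0034  0.0017  0.1589]
 [ 0.      0.      0.      1.    ]] [ -2.0655 -33.023  239.3067] [-0.2904  0.1152 -3.4417]
```

View pics/w5.png

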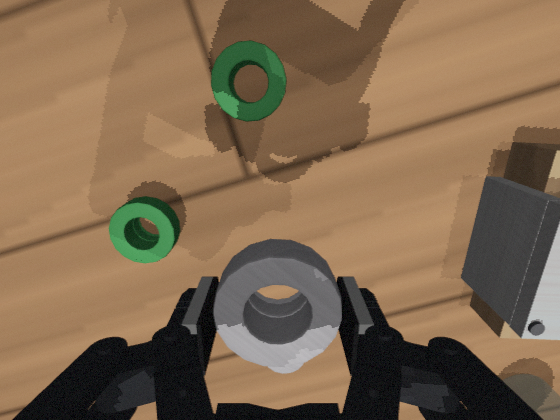

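The bush is held between the pads, bore around (278,312), upright as far as I can see. Next I measure its offset in the tool frame.

Run:
```python
from h import *
im=cv2.imread('pics/w5.png');M=np.load('w5.npy')
g=cv2.cvtColor(im,cv2.COLOR_BGR2GRAY);print(g[240:375:6,278]);print(g[300,205:350:6])
# expected outline of flange top circle & bore if centred on tool axis
for r in (.027,.014):
    P=[M@np.array([-.020,r*np.sin(a),r*np.cos(a),1]) for a in np.linspace(0,2*np.pi,40,endpoint=False)]
    p=np.array([proj('wrist',q[:3],M) for q in P]).astype(np.float32);e=cv2.fitEllipse(p);print(e)
    cv2.polylines(im,[p.astype(int).reshape(-1,1,2)],True,(0,0,255),1)
cv2.imwrite('pics/w5o.png',cv2.resize(im[220:400,170:390],None,fx=3,fy=3))
```

```text
[ 69  66  74 107 104 112 109 102 150 148  90  70  73  73  70  69  73  79
 169 168 167 165 165]
[ 16  13 108 108 113 107 108  78  67  66  89  93  89  93  93  65  66  66
 113 108 105 109 111   0  17]
((276.5829162597656, 311.05242919921875), (113.02210998535156, 132.05581665039062), 90.00411224365234)
((276.5923767089844, 313.593994140625), (58.442081451416016, 68.37870788574219), 90.00252532958984)
```

View pics/w5o.png

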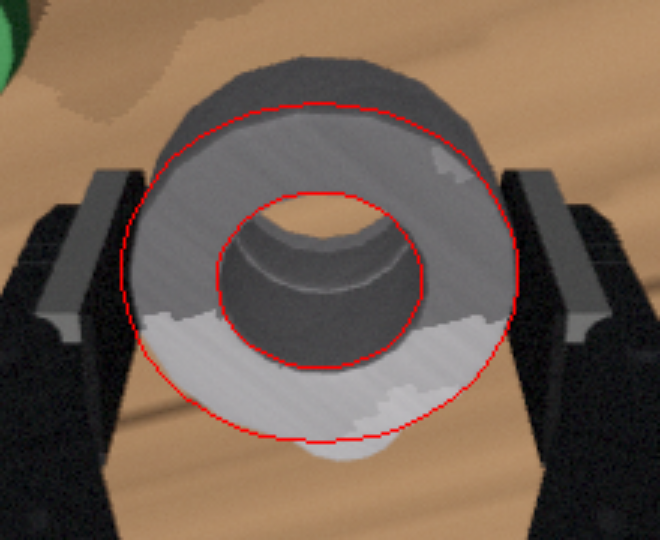

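Request:
arm_command([
  [[0,-4,29,0],[0,-6,42,0],[0,-6,42,0],[0,-6,42,0],[0,-6,42,0],[0,-5,42,0],[0,0,0,0],[0,0,0,0],[0,0,0,0]],
])

```text
t: 6.7
tcp_pos: [0.5465, -0.0602, 0.1591]
tool_rot: [-0.42, 0.569, 0.421, 0.568]
force: [-0.1, -0.3, -2.1]
finger_gap: 0.617
```

Run:
```python
from h import *
M,im=snap('wrist','w6.png');np.save('w6.npy',M);print(M,shift([.5464,-.0584,.115]))
```

```text
[[-0.0027 -0.9562  0.2928  0.5465]
 [ 0.0004  0.2928  0.9562 -0.0602]
 [-1.      0.0027 -0.0004  0.1591]
 [ 0.      0.      0.      1.    ]] [44.4426  0.7479  2.1562]
```

Request:
arm_command([
  [[10,0,2,0],[18,0,0,0],[14,0,0,0],[0,0,0,0],[0,0,0,0],[0,0,0,0]],
])

```text
t: 7.35
tcp_pos: [0.5484, -0.0584, 0.1188]
tool_rot: [-0.421, 0.568, 0.42, 0.569]
force: [0.3, -0.3, -2.7]
finger_gap: 0.613
```

Run:
```python
from h import *
M,im=snap('wrist','w7.png');np.save('w7.npy',M);print(M,shift([.5464,-.0584,.089]))
```

```text
[[ 0.0011 -0.956   0.2932  0.5484]
 [-0.0004  0.2932  0.956  -0.0584]
 [-1.     -0.0012 -0.      0.1188]
 [ 0.      0.      0.      1.    ]] [29.9604  2.0831 -0.7171]
```

View pics/w7.png

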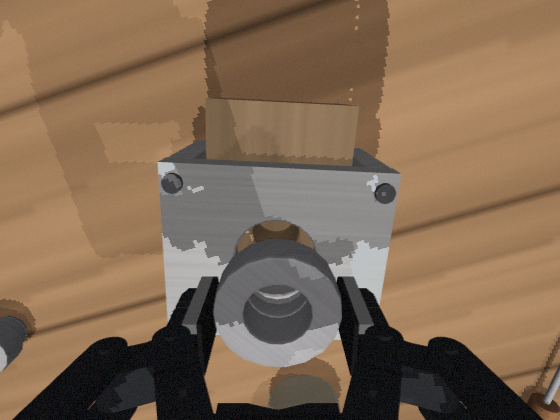

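The bush sits above the seat, whose near rim shows with its top at about (275,221). I'll check that against the projected seat ring.

Run:
```python
from h import *
M=np.load('w7.npy');c=np.array([.5464,-.0584,.09])
p=np.array([proj('wrist',c+.022*np.array([np.cos(a),np.sin(a),0]),M) for a in np.linspace(0,2*np.pi,120)])
i=p[:,1].argmin();print(p[i],p[:,0].min(),p[:,0].max())
im=cv2.imread('pics/w7.png');g=cv2.cvtColor(im,cv2.COLOR_BGR2GRAY)
print(im[214:228,276].tolist());print([ (r,np.where(np.abs(np.diff(g[r,225:330].astype(int)))>15)[0]+225) for r in (232,238)], [(r,[ (a[:-1,0]+(r-a[:-1,1])/(a[1:,1]-a[:-1,1])*(a[1:,0]-a[:-1,0]))[((a[:-1,1]-r)*(a[1:,1]-r))<0] for a in [p]]) for r in (232,238)])
```

```text
[275.2126 219.6279] 234.69426486185444 316.39911804673085
[[137, 138, 138], [137, 136, 139], [139, 139, 141], [139, 138, 141], [119, 120, 120], [110, 110, 111], [90, 93, 95], [72, 92, 114], [69, 92, 113], [71, 92, 113], [69, 92, 113], [70, 94, 115], [70, 93, 114], [68, 92, 113]]
[(232, array([243, 244, 245, 248, 251, 252, 298, 306])), (238, array([238, 249, 250, 251, 252, 253, 254, 297, 311]))] [(232, [array([305.9667, 245.0592])]), (238, [array([310.7916, 240.2414])])]
```

Request:
arm_command([
  [[0,2,-1,0],[0,0,0,0],[7,0,0,0],[7,0,0,0],[6,0,0,0],[5,0,0,0],[3,0,0,0],[0,0,0,0],[0,0,0,0]],
])

```text
t: 8.3
tcp_pos: [0.5456, -0.0581, 0.0903]
tool_rot: [-0.42, 0.569, 0.421, 0.568]
force: [-1.6, 0.8, -1.7]
finger_gap: 0.619
```

Request:
arm_command([
  [[1,0,0,0],[0,0,0,0],[0,0,0,0]],
])

```text
t: 8.6
tcp_pos: [0.5456, -0.0581, 0.0902]
tool_rot: [-0.421, 0.568, 0.421, 0.568]
force: [-2.6, 0.9, 5.5]
finger_gap: 0.618
```

Request:
arm_command([
  [[0,0,0,0],[0,0,0,0],[0,0,0,0],[0,0,0,0],[0,0,0,0],[0,0,0,0]],
], jaw=100)

```text
t: 9.2
tcp_pos: [0.5458, -0.0582, 0.0892]
tool_rot: [-0.421, 0.568, 0.421, 0.568]
force: [0.8, -0.2, 0.3]
finger_gap: 1.001
```

Request:
arm_command([
  [[-10,0,0,0],[-25,0,0,0],[-40,0,0,0],[-40,0,0,0],[-35,0,0,0],[-20,0,0,0],[0,0,0,0],[0,0,0,0],[0,0,0,0]],
])

```text
t: 10.1
tcp_pos: [0.5448, -0.0579, 0.2581]
tool_rot: [-0.42, 0.569, 0.421, 0.568]
force: [0.5, -0.6, 0.3]
finger_gap: 0.998
```

Run:
```python
from h import *
M,im=snap('wrist','w8.png');np.save('w8.npy',M);print(M)
c=proj('wrist',[.5464,-.0584,.11],M);print(c)
for lo in (90,130):
  for o in holes(im,c,60,lo): print(*o,plane(ray('wrist',o[1],M),.11))
cv2.imwrite('pics/w8c.png',cv2.resize(im[80:330,130:430],None,fx=2,fy=2))
```

```text
[[-0.0027 -0.9563  0.2925  0.5448]
 [ 0.0008  0.2925  0.9563 -0.0579]
 [-1.      0.0028  0.      0.2581]
 [ 0.      0.      0.      1.    ]]
[276.747  202.0126]
out [275.906  194.4893] [122.1411 141.6958] 96.70763397216797 [ 0.5398 -0.0571  0.11  ]
in [277.3346 201.4203] [32.0531 33.415 ] 91.16350555419922 [ 0.546  -0.0578  0.11  ]
in [279.3818 217.4504] [73.5431 98.0472] 173.16871643066406 [ 0.5606 -0.0603  0.11  ]
out [277.4244 195.9993] [120.3181 139.0411] 90.31942749023438 [ 0.5414 -0.0563  0.11  ]
in [277.3653 201.4713] [33.1481 34.6381] 87.1985855102539 [ 0.5461 -0.0577  0.11  ]
in [278.2296 194.6736] [56.2544 61.5614] 135.5589141845703 [ 0.5405 -0.0553  0.11  ]
in [280.6545 148.7839] [ 3.795  24.5347] 94.12035369873047 [ 0.5038 -0.042   0.11  ]
```

View pics/w8c.png

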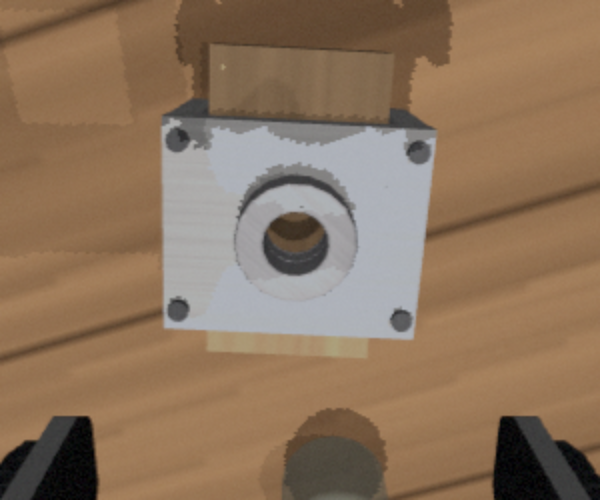

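The bush is seated: bore centre measures (0.546,-0.058), the flange lies flat, and contact force rose at the expected height. On to the rod.

Request:
arm_command([
  [[-6,20,40,0],[-6,20,40,0],[-6,20,40,0],[-6,20,40,0],[-6,20,40,0],[-6,20,40,0],[-6,18,40,0],[0,0,0,0],[0,0,0,0],[0,0,0,0]],
])

```text
t: 11.15
tcp_pos: [0.4954, 0.249, 0.3001]
tool_rot: [-0.42, 0.569, 0.421, 0.568]
force: [-0.5, -0.4, 0.4]
finger_gap: 1.002
```

Run:
```python
from h import *
M,im=snap('wrist','w9.png');np.save('w9.npy',M);print(M)
c=proj('wrist',[.498,.254,.187],M);print(c); x,y=int(c[0]),int(c[1])
cv2.imwrite('pics/w9c.png',cv2.resize(im[y-75:y+75,x-100:x+100],None,fx=4,fy=4,interpolation=cv2.INTER_CUBIC)); print(x-100,y-75)
```

```text
[[-0.0023 -0.9561  0.293   0.4954]
 [-0.0012  0.293   0.9561  0.249 ]
 [-1.      0.0019 -0.0018  0.3001]
 [ 0.      0.      0.      1.    ]]
[284.2397 213.9541]
184 138
```

View pics/w9c.png

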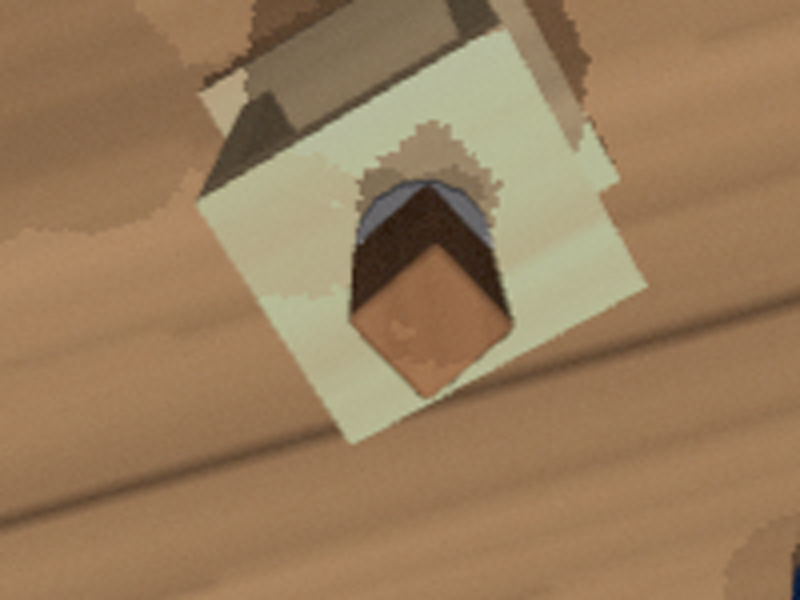

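The handle top shows as a diamond, with crop corners (435,243), (511,323), (427,400), (351,323). The shelf corners are at (503,28), (646,287), (352,443), (200,203).

Run:
```python
from h import *
M=np.load('w9.npy');M1=np.load('w1.npy')
f=lambda c:(184+c[0]/4,138+c[1]/4)
P=np.array([plane(ray('wrist',f(c),M),.187) for c in((435,243),(511,323),(427,400),(351,323))])
print(P,P.mean(0));d=np.diff(np.vstack([P,P[:1]]),axis=0);print(np.linalg.norm(d,axis=1),np.degrees(np.arctan2(d[:,1],d[:,0]))%90)
S=np.array([plane(ray('wrist',f(c),M),.131) for c in((503,28),(646,287),(352,443),(200,203))]);print('shelf',S.mean(0),np.linalg.norm(np.diff(S,axis=0),axis=1))
print('tool z angle',np.degrees(np.arctan2(M[1,2],M[0,2])))
m=np.mean([f(c) for c in((435,243),(511,323),(427,400),(351,323))],0)
print(tri(ray('wrist',m,M),ray('wrist',(279.5,273),M1),ray('scene',(400,162))))
```

```text
[[0.4883 0.2636 0.187 ]
 [0.5079 0.2732 0.187 ]
 [0.5186 0.2532 0.187 ]
 [0.4989 0.2437 0.187 ]] [0.5034 0.2584 0.187 ]
[0.0219 0.0227 0.0219 0.0226] [25.9012 28.0738 25.8382 28.1144]
shelf [0.5042 0.2588 0.131 ] [0.0692 0.0794 0.069 ]
tool z angle 72.96192384301611
(array([0.503 , 0.2578, 0.1843]), np.float64(0.0025387183506314585))
```

Run:
```python
from h import *
print(status.sense()['q'],shift([.5036,.2585,.25]))
```

```text
[ 0.2637  0.3573  1.5232 -0.0005  1.2633 -1.0087] [50.2858 -4.8216 11.8341]
```

Request:
arm_command([
  [[0,-5,12,0],[0,0,0,0.134],[0,0,0,0.134],[0,0,0,0.134],[0,0,0,0.134],[0,0,0,0.134],[0,0,0,0.134],[0,0,0,0],[0,0,0,0],[0,0,0,0]],
])

```text
t: 12.2
tcp_pos: [0.5044, 0.2597, 0.3012]
tool_rot: [-0.165, 0.688, 0.165, 0.688]
force: [0.0, 0.8, 0.5]
finger_gap: 0.998
```

Run:
```python
from h import *
M,im=snap('wrist','w10.png');np.save('w10.npy',M);print(M,np.degrees(np.arctan2(M[1,2],M[0,2])),shift([.5036,.2585,.25]))
c=proj('wrist',[.5036,.2585,.187],M);print(c); x,y=int(c[0]),int(c[1])
hsv=cv2.cvtColor(im,cv2.COLOR_BGR2HSV)
m=((hsv[...,1]>110)&(hsv[...,2]>110)).astype(np.uint8);print(hsv[y,x]);m[:y-40]=0;m[y+40:]=0;m[:,:x-50]=0;m[:,x+50:]=0
cs=max(cv2.findContours(m,0,1)[0],key=cv2.contourArea);r=cv2.minAreaRect(cs);print(r)
p=plane(ray('wrist',r[0],M),.187);print(p)
cv2.imwrite('pics/w10c.png',cv2.resize(im[y-75:y+75,x-100:x+100],None,fx=3,fy=3))
M9=np.load('w9.npy');print(tri(ray('wrist',r[0],M),ray('wrist',(184+431/4,138+322/4),M9)))
```

```text
[[ 0.     -0.4539  0.8911  0.5044]
 [ 0.0001  0.8911  0.4539  0.2597]
 [-1.      0.0001  0.      0.3012]
 [ 0.      0.      0.      1.    ]] 26.99422883074333 [51.2477 -0.8442 -1.2006]
[275.3222 213.1232]
[ 13 129 156]
((274.5, 212.5), (79.0, 99.0), 90.0)
[0.5028 0.2587 0.187 ]
(array([0.503 , 0.2585, 0.1866]), np.float64(0.00014967220907711405))
```

View pics/w10c.png

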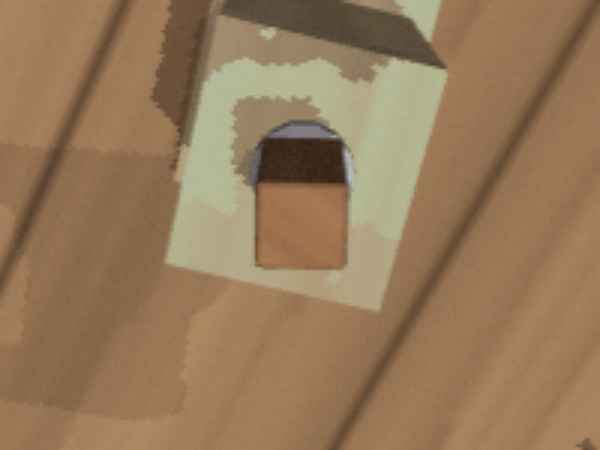

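The handle is now square to the jaws, with its top centred at (275,213), which matches the prediction for (0.5036,0.2585).

Request:
arm_command([
  [[20,-1,-1,0],[35,0,0,0],[40,0,0,0],[35,0,0,0],[20,0,0,0],[5,0,0,0],[0,0,0,0],[0,0,0,0],[0,0,0,0]],
])

```text
t: 13.15
tcp_pos: [0.5048, 0.259, 0.1479]
tool_rot: [-0.165, 0.686, 0.165, 0.689]
force: [-0.1, 0.2, 0.1]
finger_gap: 1.002
```

Run:
```python
from h import *
print(T(),shift([.5036,.2585,.146]))
```

```text
[[ 0.0033 -0.4531  0.8914  0.5048]
 [ 0.0009  0.8914  0.4531  0.259 ]
 [-1.     -0.0007  0.0034  0.1479]
 [ 0.      0.      0.      1.    ]] [ 1.8905  0.1161 -1.2526]
```

Request:
arm_command([
  [[2,0,-1,0],[0,0,0,0],[0,0,0,0],[0,0,0,0]],
])

```text
t: 13.55
tcp_pos: [0.5028, 0.2582, 0.1445]
tool_rot: [-0.165, 0.688, 0.165, 0.688]
force: [-0.5, -0.4, -0.3]
finger_gap: 1.002
```

Request:
arm_command([
  [[0,0,0,0],[0,0,0,0],[0,0,0,0],[0,0,0,0],[0,0,0,0],[0,0,0,0],[0,0,0,0],[0,0,0,0],[0,0,0,0],[0,0,0,0]],
], jaw=0, force=60)

```text
t: 14.55
tcp_pos: [0.5029, 0.2582, 0.1444]
tool_rot: [-0.165, 0.687, 0.165, 0.688]
force: [-0.3, 0.2, 1.2]
finger_gap: 0.272
```

Run:
```python
from h import *
s=status.sense();print(T(),s['force'],s['ft_torque'],s['finger_gap'])
```

```text
[[ 0.0005 -0.4529  0.8916  0.5029]
 [ 0.0001  0.8916  0.4529  0.2582]
 [-1.     -0.0001  0.0005  0.1444]
 [ 0.      0.      0.      1.    ]] [-0.2788  0.248   1.2184] [ 0.0346 -0.041   0.0134] 0.27212731521175304
```

Request:
arm_command([
  [[-8,0,0,0],[-16,0,0,0],[-25,0,0,0],[-30,0,0,0],[-30,0,0,0],[-26,0,0,0],[-15,0,0,0],[0,0,0,0],[0,0,0,0],[0,0,0,0]],
])

```text
t: 15.55
tcp_pos: [0.5016, 0.2578, 0.2928]
tool_rot: [-0.165, 0.689, 0.165, 0.686]
force: [-0.2, 0.3, -1.5]
finger_gap: 0.275
```

Run:
```python
from h import *
s=status.sense();M=T();print(M,s['force'],s['ft_torque'],s['finger_gap'],shift([.5462,-.058,.294]))
for n in('scene','top'):
    _,im=snap(n,n+'1.png')
M,im=snap('wrist','w11.png');np.save('w11.npy',M)
tip=M@[.1234,0,0,1];top=M@[.1234-.166,0,0,1];print(tip,proj('scene',tip[:3]),proj('scene',top[:3]),proj('wrist',tip[:3],M))
a=cv2.imread('pics/scene1.png');x,y=proj('scene',tip[:3]).astype(int)
cv2.imwrite('pics/m1.png',np.hstack([cv2.resize(a[y-110:y+40,x-60:x+60],(480,600)),cv2.resize(im[130:380,200:333],(319,600))]));print(x-60,y-110)
```

```text
[[-0.0034 -0.4528  0.8916  0.5016]
 [-0.001   0.8916  0.4528  0.2578]
 [-1.      0.0007 -0.0034  0.2928]
 [ 0.      0.      0.      1.    ]] [-0.2264  0.2598 -1.4641] [ 0.0536  0.0426 -0.0125] 0.2750096206366325 [  -1.0329 -301.7613 -103.1962]
[0.5015 0.2577 0.1694 1.    ] [400.1079 167.9233] [413.3718  93.7842] [276.9947 208.6173]
340 57
```

View pics/m1.png

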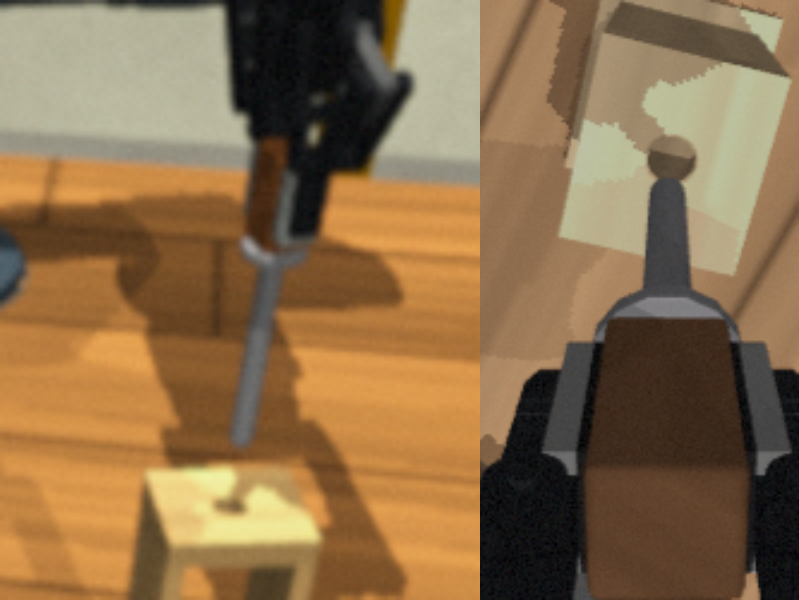

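The rod is held upright by the handle, and its tip is at scene (400,167) against a predicted (400,168). I'll carry it over the jig.

Request:
arm_command([
  [[0,-15,-5,0],[0,-30,-10,0],[0,-40,-14,0],[0,-45,-15,0],[0,-45,-15,0],[0,-45,-15,0],[0,-40,-14,0],[0,-27,-10,0],[0,-15,-5,0],[0,0,0,0]],
])

```text
t: 16.7
tcp_pos: [0.5477, -0.0601, 0.294]
tool_rot: [-0.164, 0.688, 0.163, 0.688]
force: [0.4, -0.1, -1.6]
finger_gap: 0.27
```

Request:
arm_command([
  [[0,0,0,0],[0,0,0,0],[0,0,0,0]],
])

```text
t: 17.0
tcp_pos: [0.5474, -0.0563, 0.2943]
tool_rot: [-0.165, 0.688, 0.166, 0.687]
force: [-0.8, 0.7, -1.6]
finger_gap: 0.27
```

Run:
```python
from h import *
s=status.sense();M=T();print(M,s['force'],shift([.5462,-.058,.294]))
for n in('scene','top'): snap(n,n+'2.png')
M,im=snap('wrist','w12.png');np.save('w12.npy',M)
tip=(M@[.1234,0,0,1])[:3];print('tip pred',tip,proj('wrist',tip,M),proj('scene',tip),proj('top',tip))
B=np.array([.5462,-.058,.11]);print('bush',proj('wrist',B,M),proj('scene',B))
# overlay predicted tip disc, collar and bush bore in wrist and scene
a=cv2.imread('pics/scene2.png')
def ring(img,n,C,u,v,r,col):
    p=np.array([proj(n,C+r*(np.cos(t)*u+np.sin(t)*v),M) for t in np.linspace(0,2*np.pi,40)])
    return p
ex,ey=np.eye(3)[:2]
S=3; W=cv2.resize(im[120:320,210:343],None,fx=S,fy=S,interpolation=cv2.INTER_CUBIC)
for C,r in((tip,.006),(B,.014),(B,.027)):
    p=((ring(im,'wrist',C,M[:3,1],M[:3,2],r,0)-[209.5,119.5])*S).astype(int);cv2.polylines(W,[p.reshape(-1,1,2)],True,(0,0,255),1)
x,y=proj('scene',tip).astype(int);x0,y0=x-50,y-60; Q=cv2.resize(a[y0:y0+150,x0:x0+100],None,fx=4,fy=4,interpolation=cv2.INTER_CUBIC)
for C,r in((tip,.006),(B,.014),(B,.027)):
    p=((ring(a,'scene',C,ex,ey,r,0)-[x0-.5,y0-.5])*4).astype(int);cv2.polylines(Q,[p.reshape(-1,1,2)],True,(0,0,255),1)
cv2.imwrite('pics/m2.png',np.hstack([W,Q[:600]]));print(x0,y0)
```

```text
[[-0.0003 -0.4548  0.8906  0.5474]
 [ 0.0004  0.8906  0.4548 -0.0563]
 [-1.      0.0005 -0.0001  0.2943]
 [ 0.      0.      0.      1.    ]] [-0.8028  0.7204 -1.6083] [ 0.3265 -1.022  -1.8237]
tip pred [ 0.5475 -0.0566  0.171 ] [276.9924 208.6175] [251.9864 164.2925] [300.0098 210.9336]
bush [275.1143 190.0072] [253.1623 186.8264]
201 104
```

View pics/m2.png

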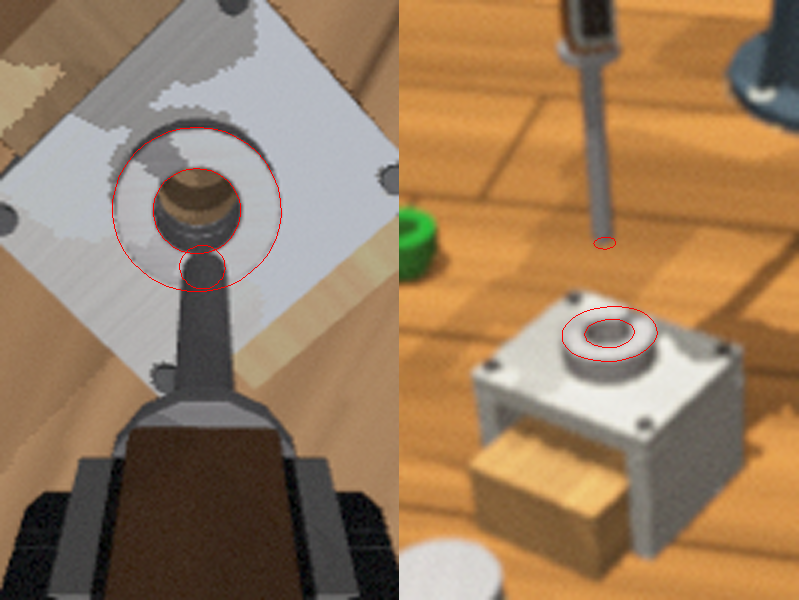

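The overlays agree in both views. The tip is within about 1.5 mm of prediction, roughly (+1,-1) mm in world. I shift by (0,0,-2) and start lowering.

Request:
arm_command([
  [[0,0,-2,0],[0,0,0,0],[0,0,0,0],[8,0,0,0],[15,0,0,0],[15,0,0,0],[8,0,0,0],[0,0,0,0],[0,0,0,0],[0,0,0,0]],
])

```text
t: 18.15
tcp_pos: [0.5465, -0.0589, 0.249]
tool_rot: [-0.165, 0.687, 0.164, 0.688]
force: [0.0, 0.3, -1.8]
finger_gap: 0.272
```

```bash
cat > chk.py <<'E'
from h import *
import sys
s=status.sense();M,im=snap('wrist',sys.argv[1]);print(M,s['force'],shift([.5456,-.0575,.1524]))
tip=(M@[.1234,0,0,1])[:3];c=proj('wrist',tip,M);B=proj('wrist',[.5462,-.058,.11],M);print('tip',tip,c,'bush',B)
# measured bush bore / tip: edges of rod (dark) on the row just below the predicted tip centre
g=cv2.cvtColor(im,cv2.COLOR_BGR2GRAY).astype(int)
for r in range(int(c[1])+4,int(c[1])+30,5):
    d=np.diff(g[r,int(c[0])-25:int(c[0])+25]); print(r,int(c[0])-24+d.argmin(),int(c[0])-24+d.argmax(),end=' ; ')
E
python3 chk.py w13.png
```

```text
[[ 0.0016 -0.4529  0.8916  0.5465]
 [-0.0005  0.8916  0.4529 -0.0589]
 [-1.     -0.0012  0.0012  0.249 ]
 [ 0.      0.      0.      1.    ]] [ 0.0267  0.2563 -1.7776] [96.6466  1.6617 -0.2199]
tip [ 0.5467 -0.0589  0.1256] [276.9922 208.6174] bush [277.0019 201.7553]
212 265 291 ; 217 270 286 ; 222 270 286 ; 227 269 287 ; 232 269 287 ; 237 269 287 ;
```

Request:
arm_command([
  [[0,1.5,0,0],[0,0,0,0],[5,0,0,0],[10,0,0,0],[10,0,0,0],[10,0,0,0],[5,0,0,0],[0,0,0,0],[0,0,0,0],[0,0,0,0]],
])

```text
t: 19.2
tcp_pos: [0.5456, -0.0574, 0.2087]
tool_rot: [-0.165, 0.687, 0.164, 0.688]
force: [0.8, 0.4, -1.7]
finger_gap: 0.271
```

```bash
python3 chk.py w14.png
```

```text
[[ 0.0009 -0.4529  0.8916  0.5456]
 [-0.0003  0.8916  0.4529 -0.0574]
 [-1.     -0.0007  0.0007  0.2087]
 [ 0.      0.      0.      1.    ]] [ 0.8419  0.4014 -1.6801] [56.3661 -0.0296 -0.0408]
tip [ 0.5457 -0.0575  0.0853] [276.9925 208.6175] bush [277.3063 219.848 ]
212 260 296 ; 217 259 297 ; 222 259 297 ; 227 260 296 ; 232 264 292 ; 237 269 287 ;
```

The rod is 25 mm into the bush and centred: bore edges at columns 260 and 296, rod at 269 and 287. I'll lower the rest.

Request:
arm_command([
  [[6,0,0,0],[10,0,0,0],[10,0,0,0],[10,0,0,0],[10,0,0,0],[7,0,0,0],[3,0,0,0],[0,0,0,0],[0,0,0,0],[0,0,0,0]],
])

```text
t: 20.25
tcp_pos: [0.5456, -0.0574, 0.1528]
tool_rot: [-0.165, 0.687, 0.164, 0.688]
force: [-0.6, -0.8, -1.9]
finger_gap: 0.276
```

Request:
arm_command([
  [[0,0,0,0],[0,0,0,0],[0,0,0,0],[0,0,0,0],[0,0,0,0]],
])

```text
t: 20.75
tcp_pos: [0.5452, -0.0573, 0.1523]
tool_rot: [-0.165, 0.688, 0.165, 0.688]
force: [-1.2, 0.9, -2.2]
finger_gap: 0.273
```

```bash
python3 chk.py w15.png
python3 - <<'E'
from h import *
im=cv2.imread('pics/w15.png');M=T()
g=cv2.cvtColor(im,cv2.COLOR_BGR2GRAY).astype(int)
print()
b=proj('wrist',[.5462,-.058,.11],M);print(b)
for r in range(int(b[1])-14,int(b[1])+6,4): 
    d=np.diff(g[r,230:325]); print(r,[(i+230,d[i]) for i in np.where(abs(d)>18)[0]])
E
```

```text
[[ 0.     -0.4529  0.8916  0.5452]
 [-0.      0.8916  0.4529 -0.0573]
 [-1.     -0.      0.      0.1523]
 [ 0.      0.      0.      1.    ]] [-1.2499  0.863  -2.2256] [-0.0658 -0.3339  0.2949]
tip [ 0.5452 -0.0573  0.0289] [276.9931 208.6178] bush [277.9426 252.9365]
212 293 264 ; 217 258 252 ; 222 253 252 ; 227 260 266 ; 232 268 290 ; 237 254 298 ; 
[277.9539 252.9206]
238 [(np.int64(230), np.int64(-53)), (np.int64(233), np.int64(-35)), (np.int64(297), np.int64(28)), (np.int64(322), np.int64(62))]
242 [(np.int64(232), np.int64(-70)), (np.int64(256), np.int64(-30)), (np.int64(287), np.int64(30)), (np.int64(299), np.int64(24)), (np.int64(300), np.int64(42)), (np.int64(305), np.int64(27)), (np.int64(306), np.int64(-48)), (np.int64(308), np.int64(20)), (np.int64(309), np.int64(40)), (np.int64(314), np.int64(-48)), (np.int64(320), np.int64(38)), (np.int64(322), np.int64(-29)), (np.int64(323), np.int64(52))]
246 [(np.int64(232), np.int64(-49)), (np.int64(233), np.int64(-23)), (np.int64(254), np.int64(-36)), (np.int64(267), np.int64(-25)), (np.int64(287), np.int64(21)), (np.int64(301), np.int64(32)), (np.int64(302), np.int64(39)), (np.int64(303), np.int64(39))]
250 [(np.int64(232), np.int64(-80)), (np.int64(233), np.int64(19)), (np.int64(254), np.int64(-29)), (np.int64(258), np.int64(21)), (np.int64(259), np.int64(-23)), (np.int64(301), np.int64(25)), (np.int64(302), np.int64(60)), (np.int64(303), np.int64(33)), (np.int64(323), np.int64(-21))]
254 [(np.int64(231), np.int64(-32)), (np.int64(232), np.int64(-24)), (np.int64(233), np.int64(32)), (np.int64(234), np.int64(-39)), (np.int64(253), np.int64(-40)), (np.int64(268), np.int64(26)), (np.int64(286), np.int64(-27)), (np.int64(287), np.int64(-23)), (np.int64(302), np.int64(44)), (np.int64(303), np.int64(44))]
```

Bore edges are at columns 253 and 303, and the rod at 268 and 287, so it is centred. The tip is at z≈0.029, 21 mm down the hole, and the arm is still. Handing in.

```bash
python3 -c "
from h import *
s=status.sense();print(s['qd'],s['force']);print(ticket.sign_off())"
```

```text
[ 0.0017 -0.0002 -0.0002  0.0016 -0.0017  0.0005] [-0.6524  0.3392 -0.6047]
the job is handed in; nothing more can be done
None
```

The job is done and handed in at about 21 s. The larger bush is in the jig's seat and released. The gripper is holding the probe rod still, down through the bush.

**Bush:** It is seated flange up. Its bore centre measured about (0.546, -0.058), within about 1 mm of the seat axis. Contact force rose at the height expected for a full seat.

**Rod:** By the arm's pose, the tip is about 21 mm down the timber hole and within about 1.5 mm of its axis. In the last wrist picture the rod is centred in the bore across the image to within about 1 pixel. Centring along the other horizontal direction rests on the arm's pose and the earlier overlay, not on that last picture.

**What disagreed:**
- Before lowering, the pictures put the rod tip about 1.5 mm from where the gripper pose predicted. I corrected for this.
- Pose readings taken just after a move were up to 5 mm off until the arm settled. I waited and corrected before each grasp, the seating and the descent.

The wrist forces gave no sign of the rod touching anything. I didn't take a final picture of the other things on the bench to confirm they hadn't moved, but the arm stayed clear of them throughout.

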